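# Tip the kit rods through the slot of the collecting box

## Task

The stand is closing: lift the plywood carrying tray by its bar handle with the two aluminium rods in it, turn it so that the rods lie along the slot of the collecting box, and tip them over the tray's low open side through its slot, so that both lie inside the box. Do not touch the rods with the gripper. Then set the empty tray down upright on the table, without dropping it, and let go.

Things in the scene. Friction and masses are not known exactly. Their poses are not given: they have to be found in the camera images.
- tray: Loose plywood tray, 70 (x) x 124 (y) x 95 mm, 0.2 kg. Origin: centre of underside, z up, +x to its low open side. Floor rises at 18 degrees from 6 mm high at the back (x = -31) to the pouring edge (x = 35, z = 27 mm, no lip; below it a skirt to the table). Back and end walls 45 mm high. Bar handle along y over the middle (x = 0): 12 mm thick in x, 116 long, z = 75 to 95 mm, open below it.
- box: Plywood box fixed to the table, 110 (x) x 190 (y) x 105 mm high. Origin: centre of underside, z up. In its top, centred, one long slot along y: a trough 72 wide x 150 mm long whose long sides slope steeply down to an opening 34 wide x 150 mm long at 72 mm height; hollow below (floor at 5 mm). Rods may come from either long side. The square box with a round hole is not meant.
- rod_a: Plain aluminium rod, 14 mm diameter, 100 mm long, 42 g, two thin dark rings. Origin: its centre; its y is the rod's axis. Starts lying along the tray's y at its back wall, top below 28 mm. Rods roll out when the tray is tipped forward by more than 18 degrees (45 empties it); tipped slowly, with the edge 35 mm above the box top, they land 10 to 35 mm beyond the edge.
- rod_b: A second rod like rod_a, parallel beside it in the tray, on the pouring edge's side, top below 28 mm. The short pegs in a small open bin nearby are not meant.

How it is judged:
By the outcome, as a careful person would: the job done as asked, in the order asked, and still so for the second after the job is handed in, with the robot touching nothing.
It also fails if it takes over 58 s, if anything falls off the work surface, if the arm or the gripper's body presses on something with over 40 N, if the wrist force passes 120 N, or if a joint passes its speed limit or range.

## Robot

A 6-joint arm with a two-finger parallel gripper is mounted at the origin on the work surface. World frame = base frame: x ahead of the robot, y to its left, z up, the work surface at z = 0. Lengths are in m, angles in degrees, forces in N, time in s.
With the tool pointing down it reaches from about 0.35 to 0.975 m from the base axis. Payload 7.1 kg.
Tool frame: the origin (TCP) lies between the finger pads; the fingertips stand 8 mm ahead of it and the grasp point (between the pads) lies 11 mm behind it (r.tcp_to_tips is the z of the fingertips in the tool frame, in m); z points along the fingers, y is the line along which they close (so a half turn about z gives the same grasp; the last joint's range is limited). The gripper opens to 88 mm and grips with 3 to 60 N. Pads are 20 mm wide; open, the fingers measure 115 mm over their backs; the gripper's body (75 mm by 178 mm) begins 61 mm behind the grasp point.
Start: joints at [-1.089, 24.242, 93.386, -0, 62.372, -1.089], TCP at [0.625, 0, 0.231] pointing down, gripper open.
Joint ranges: [-172.04, 172.04], [-51.8, 120.97], [4.93, 147.93], [-75.15, 255.16], [6.16, 154.13], [-145.62, 145.62]. Speed limits (degrees/s): [136.94, 136.94, 172.46, 180, 180, 180].

## Interface

Orientations are given as [roll, pitch, yaw] about the fixed x, y, z axes, in that order (R = Rz(yaw) Ry(pitch) Rx(roll)).
In Python, from station import r, kinematics, monitor, cams gives the robot as it stands. The module is installed in compiled form; this text tells all that it offers. Calls block until the motion is done:
- r.goto(position, orientation): joint-space move of the TCP to a pose.
- r.move_straight(position, rot=None, velocity=0.15, stop_force=None): straight line of the TCP; rot=None keeps the orientation; velocity is the mean speed in m/s. With stop_force (N) it stops when the force on the tool has changed by that much, and returns True; else False.
- r.move_j(angles): joint-space move.
- r.move_gripper(opening): finger opening in m; the grip force is fixed at half the most; returns when the fingers have stopped.
- r.dwell(seconds).
- kinematics.inverse_kinematics(position, orientation): joint angles nearest the present ones, or None.
- monitor.sense(): the state.
- cams.read_camera(name): name is "scene" or "side" or "wrist"; returns a dict with "image" (400x640x3 uint8, red, green, blue), "camera_matrix" (3x3 intrinsics, pixels), "R" (3x3) and "t" (3): a world point X has camera coordinates R X + t; the wrist camera has in their place "hand_eye" (4x4, takes a point from camera to tool coordinates, whose origin is the TCP and whose axes are the flange's). Camera axes: x right, y down, z forward; pixel columns grow to the right and rows downward; lengths in m; the calibration is good to about 2 mm. A picture is of the moment at which its call begins: read the wrist's pose just before it. There is no depth.
A pose or a line that the arm cannot do raises r.Unreachable and nothing moves.
- r.close_job(): hands the job in; it is judged then, once.
The state is a dict: "time_s": time; "joint_positions": joint angles; "qd": joint speeds; "effort": joint torques, N m; "tcp_pos": TCP position; "tool_rot": TCP orientation; "wrist_force": force on the tool from outside, world axes, zero at the start; "ft_torque": the same for the moment, N m; "opening": finger opening in m; "grip_force": force on a finger pad.
Only numpy, scipy, OpenCV 4.12 (cv2) and the standard library are available. Lean on these libraries where they do the work, as an engineer would, in place of code of your own. Each camera call takes 0.05 s, during which the arm holds its last target. There are 200 camera calls.

## Working session

There is one attempt and no reset: what is moved stays moved. The work goes in short steps, each a Python script; the robot and the scene stay as the last script left them, time stands still between calls to the robot, and variables do not carry over. Pictures are saved under pics/ and viewed, at most 10 in all, crops included, and the job is handed in when it is done.

```bash
mkdir -p pics; ls; python3 - <<'E'
from station import r,kinematics,monitor,cams
import cv2,numpy as np
for n in("scene","side","wrist"):
    c=cams.read_camera(n); cv2.imwrite(f"pics/{n}0.png",c["image"][:,:,::-1])
    print(n,c["camera_matrix"].tolist(),{k:np.round(c[k],4).tolist() for k in c if k in("R","t","hand_eye")})
print(monitor.sense())
E
```

```text
pics
scene [[388.84631034014495, 0.0, 326.2782817094418], [0.0, 388.84631034014495, 196.55665017044979], [0.0, 0.0, 1.0]] {'R': [[0.8796, 0.4756, -0.014], [0.4048, -0.7635, -0.5033], [-0.25, 0.437, -0.864]], 't': [-0.4555, -0.1865, 0.9049]}
side [[501.1136900164433, 0.0, 305.5735537010005], [0.0, 501.1136900164433, 206.47636641811792], [0.0, 0.0, 1.0]] {'R': [[-0.983, -0.183, -0.0178], [-0.114, 0.6829, -0.7215], [0.1442, -0.7072, -0.6922]], 't': [0.4966, 0.0955, 1.1221]}
wrist [[312.7212102893528, 0.0, 318.8514462383166], [0.0, 312.7212102893528, 199.84344763872988], [0.0, 0.0, 1.0]] {'hand_eye': [[-0.0001, -0.9702, -0.2424, 0.0653], [1.0, 0.0, -0.0005, 0.0005], [0.0004, -0.2424, 0.9702, -0.1545], [0.0, 0.0, 0.0, 1.0]]}
{'time_s': 0.15, 'joint_positions': array([-1.08760426e+00,  2.42750306e+01,  9.34209119e+01,  6.42175030e-04,
        6.23745078e+01, -1.08699730e+00]), 'qd': array([-0.01739337, -0.14047284, -0.15035597,  0.00954999,  0.04350666,
        0.00430947]), 'effort': array([ 9.52650989e-04, -5.44981134e+01, -2.73919362e+01,  6.45430083e-02,
        2.04369903e-02, -3.19723256e-05]), 'tcp_pos': array([6.24565522e-01, 4.80413644e-05, 2.30076288e-01]), 'tool_rot': array([-1.79929573e+02, -1.90497734e-03,  8.99990937e+01]), 'wrist_force': array([ 0.16042903, -0.21809351, -0.77229515]), 'ft_torque': array([ 0.05341038, -0.03628561, -0.01181613]), 'grip_force': 0.0, 'opening': 0.08778111992834892}
```

View pics/scene0.png

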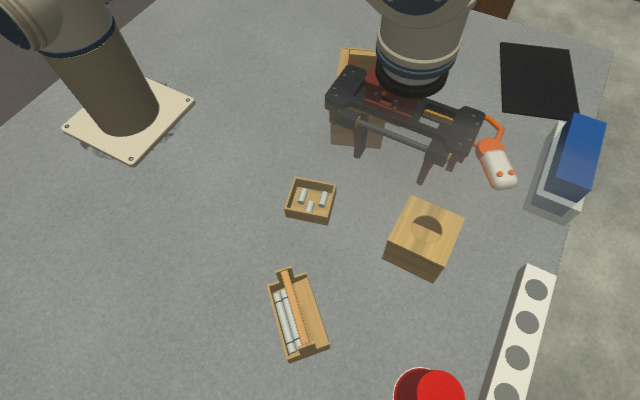

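View pics/side0.png

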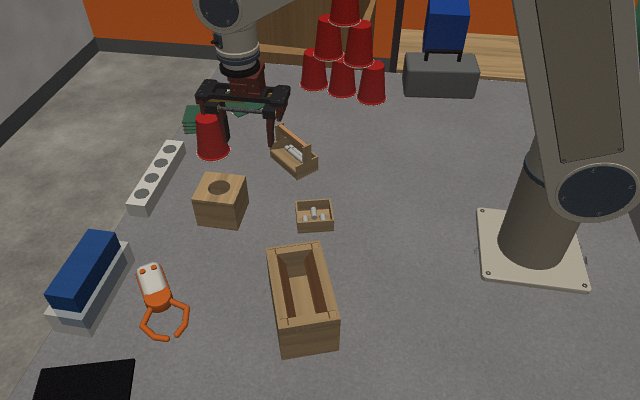

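The scene view shows the tray at about (297,315), with its handle running from (286,272) to (298,352) and the rods on the handle's left. The side view shows the slotted box, top corners about (267,249), (319,242), (339,319) and (280,328), and the tray near (294,152).

```bash
cat > h.py <<'E'
from station import r,kinematics,monitor,cams
import cv2,numpy as np
from scipy.spatial.transform import Rotation as Ro
def ray(c,pose=None):
    """camera -> (K, R, t) with camera = R X + t; wrist uses pose=(pos,rpy)"""
    if pose is None: return c["camera_matrix"],np.array(c["R"]),np.array(c["t"])
    Rt=Ro.from_euler('xyz',pose[1],degrees=True).as_matrix(); H=np.array(c["hand_eye"])
    Rc=Rt@H[:3,:3]; tc=Rt@H[:3,3]+pose[0]
    return c["camera_matrix"],Rc.T,-Rc.T@tc
def unproj(cam,px,z):
    K,R,t=cam; d=R.T@np.linalg.inv(K)@[px[0],px[1],1]; o=-R.T@t
    return o+d*(z-o[2])/d[2]
def proj(cam,X):
    K,R,t=cam; p=(R@np.atleast_2d(X).T+t[:,None]); p=K@p; return (p[:2]/p[2]).T
def snap(n,f):
    s=monitor.sense(); c=cams.read_camera(n); cv2.imwrite(f,c["image"][:,:,::-1])
    return ray(c,(s["tcp_pos"],s["tool_rot"]) if n=="wrist" else None)
E
python3 - <<'E'
from h import *
S=ray(cams.read_camera("side"));C=ray(cams.read_camera("scene"))
for p in[(267,249),(319,242),(339,319),(280,328)]:print("box",unproj(S,p,.105).round(3))
for p in[(286,270),(299,352)]:print("handle",unproj(C,p,.095).round(3))
for p in[(289,360),(328,347),(270,290)]:print("base",unproj(C,p,0.03).round(3))
for p in[(283,315)]:print("rods",unproj(C,p,0.02).round(3))
E
```

```text
box [0.547 0.186 0.105]
box [0.448 0.15  0.105]
box [0.384 0.323 0.105]
box [0.481 0.359 0.105]
handle [ 0.54  -0.172  0.095]
handle [ 0.62  -0.267  0.095]
base [ 0.603 -0.278  0.03 ]
base [ 0.647 -0.233  0.03 ]
base [ 0.517 -0.199  0.03 ]
rods [ 0.556 -0.222  0.02 ]
```

```bash
cat >> h.py <<'E'
G=np.array([0,0,.074])              # TCP in the tray frame when grasped
def tool(edge,yaw,tilt,s):
    """TCP pose with tray's pouring edge centre at `edge`, tray yaw, forward tilt; s=+-1 picks the grasp half turn"""
    Rt=Ro.from_euler('z',yaw,degrees=True)*Ro.from_euler('y',tilt,degrees=True)
    p=np.array(edge)+Rt.apply(G-[.035,0,.027])
    return p,(Rt*Ro.from_euler('xyz',[180,0,90*s],degrees=True)).as_euler('xyz',degrees=True)
def edge_at(b,byaw,side,gap=.022,up=.037):
    """pouring edge centre for box centre b; side=+1 pours along box +x, -1 along -x"""
    u=np.array([np.cos(np.radians(byaw)),np.sin(np.radians(byaw))])
    return np.r_[b-side*gap*u,.105+up]
E
python3 - <<'E'
from h import *
b=np.array([.465,.2545])
for side in(1,-1):
  for s in(1,-1):
    print(side,s)
    for t in(0,20,50):
      q=kinematics.inverse_kinematics(*tool(edge_at(b,20.6,side),20.6+(0 if side>0 else 180),t,s)); print(t,None if q is None else np.round(q))
for y in(130,-50):
  q=kinematics.inverse_kinematics([.58,-.22,.074],[180,0,y]);print(y,None if q is None else np.round(q))
r.goto([.58,-.22,.30],[180,0,-50]); C=snap("wrist","pics/w1.png"); S=snap("scene","pics/s1.png")
import pickle;pickle.dump((C,S),open("c1.pkl","wb")); print(monitor.sense()["time_s"])
E
```

```text
1 1
0 [ 28.  15. 114.  -0.  51.   8.]
20 [ 27.  25. 100.   2.  75.   5.]
50 [ 25.  43.  80.   4. 107.   4.]
1 -1
0 None
20 None
50 None
-1 1
0 None
20 None
50 [ 32.  15. 136. 204.  23. -15.]
-1 -1
0 [ 27.  24. 100.  -0.  56.   6.]
20 [ 28.  15. 115.  -5.  30.  12.]
50 None
130 [-22.  36.  99.   0.  46. -62.]
-50 [-22.  36.  99.  -0.  46. 118.]
2.1583
```

View pics/w1.png

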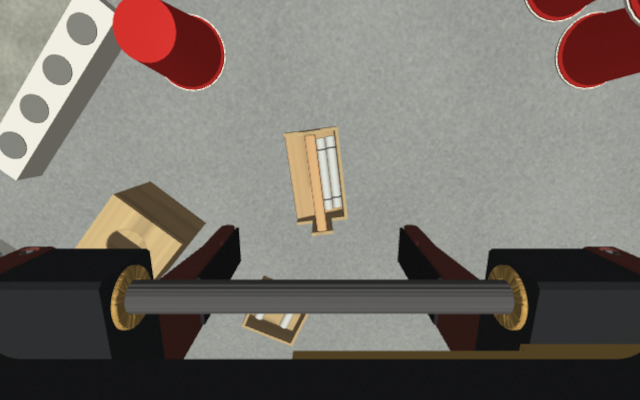

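The wrist view shows the tray with its handle top running from (311,135) to (321,234), rods to its right (back wall on the right) and the open side on the left. Base corners are about (286,133), (338,127), (346,218) and (297,221).

```bash
python3 - <<'E'
from h import *
import pickle;C,S=pickle.load(open("c1.pkl","rb"))
im=cv2.imread("pics/w1.png")[110:250,260:370]; im2=cv2.imread("pics/s1.png")[255:375,250:345]
cv2.imwrite("pics/w1c.png",np.hstack([cv2.resize(im,(400,509),interpolation=2),cv2.resize(im2,(400,509),interpolation=2)]))
a,b=unproj(C,(311,135),.095),unproj(C,(321,234),.095); print(a,b,np.linalg.norm(a-b),(a+b)/2)
E
```

```text
[ 0.62015792 -0.2538923   0.095     ] [ 0.53541352 -0.17090067  0.095     ] 0.1186137629253028 [ 0.57778572 -0.21239648  0.095     ]
```

View pics/w1c.png

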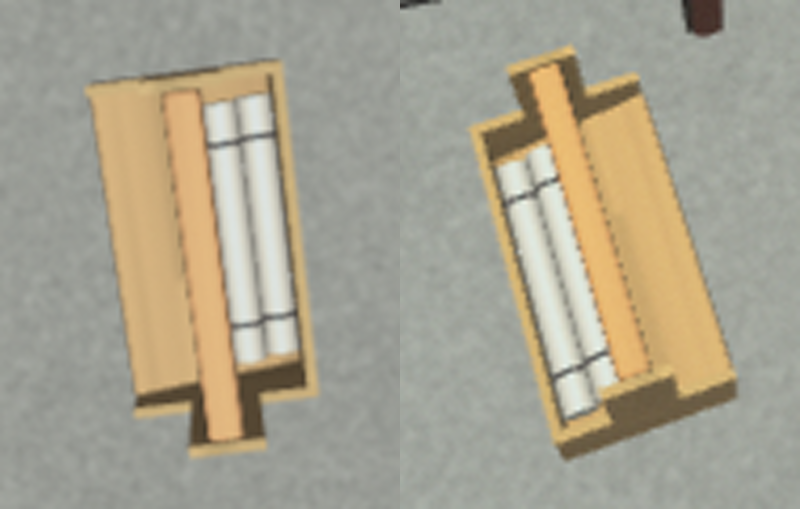

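```bash
python3 - <<'E'
from h import *
from scipy.optimize import least_squares
import pickle;C,S=pickle.load(open("c1.pkl","rb"))
W=[((35,-62,45),(92,88)),((35,62,45),(135,412)),((-35,62,45),(317,395)),((-35,-62,45),(281,62)),((0,58,95),(225,438)),((0,-58,95),(182,90))]
Q=[((-35,62,45),(472,130)),((-35,-62,0),(563,458)),((35,-62,0),(736,395)),((35,62,45),(638,78)),((0,58,95),(543,66)),((0,-58,95),(632,376))]
Wm=np.array([a for a,_ in W])/1e3; Wp=np.array([p for _,p in W])/3.636+[260,110]
Qm=np.array([a for a,_ in Q])/1e3; Qp=(np.array([p for _,p in Q])-[400,0])/[4.21,4.24]+[250,255]
def res(v,w=1,q=1):
    T=lambda m:Ro.from_euler('z',v[2],degrees=True).apply(m)+[v[0],v[1],0]
    return np.r_[w*(proj(C,T(Wm))-Wp).ravel(),q*(proj(S,T(Qm))-Qp).ravel()]
for w,q in((1,1),(1,0),(0,1)):
    s=least_squares(res,[.578,-.212,45],args=(w,q),x_scale=[.01,.01,5]);print(s.x.round(4),s.fun.round(1))
E
```

```text
[ 0.5793 -0.2139 46.8186] [-1.9 -1.2 -0.7  1.2 -0.1  0.1  0.5 -0.7 -0.1  0.8 -0.2 -0.4 -1.1 -1.
 -0.2  0.9 -0.5  1.2 -0.6 -1.6 -0.5 -0.3 -0.3  0.3]
[ 0.5788 -0.2142 46.7898] [-1.5 -1.1 -0.3  1.3  0.3  0.2  0.9 -0.6  0.3  0.8  0.3 -0.3 -0.  -0.
 -0.   0.  -0.   0.  -0.  -0.  -0.  -0.  -0.   0. ]
[ 0.5801 -0.2136 46.8772] [-0.  -0.  -0.   0.  -0.  -0.  -0.  -0.  -0.   0.  -0.  -0.  -0.7 -1.
  0.3  0.9  0.1  1.2 -0.2 -1.6  0.  -0.2  0.3  0.3]
```

```bash
python3 - <<'E'
from h import *
a=cv2.imread("pics/s1.png")[30:160,310:440]; b=cv2.imread("pics/side0.png")[230:360,240:370]
cv2.imwrite("pics/box.png",np.hstack([cv2.resize(i,(400,400),interpolation=2) for i in(a,b)]))
E
```

```text
(no output)
```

View pics/box.png

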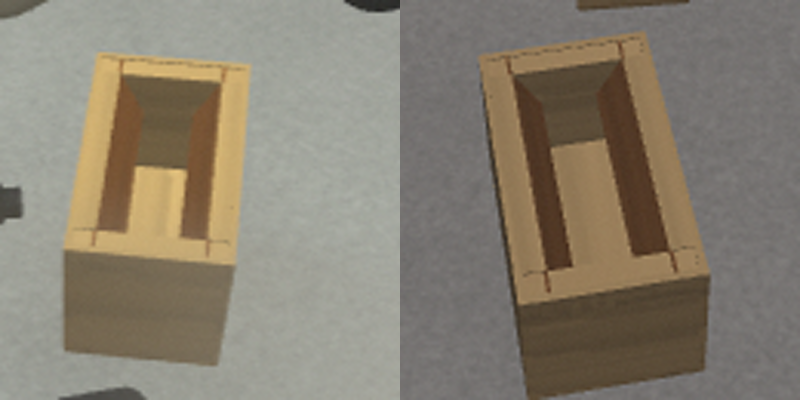

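Both crops show the box's top rim clearly: scene crop corners (97,53), (251,65), (236,265), (64,248); side crop corners (480,55), (645,33), (709,274), (520,305). The slot is clear.

```bash
python3 - <<'E'
from h import *
from scipy.optimize import least_squares
import pickle;_,S=pickle.load(open("c1.pkl","rb")); D=ray(cams.read_camera("side"))
k=130/400; m=lambda *s:np.array([(.055*x,.095*y,.105) for x,y in s])
A=m((-1,1),(1,1),(1,-1),(-1,-1)); Ap=np.array([(97,53),(251,65),(236,265),(64,248)])*k+[310,30]
B=m((1,-1),(-1,-1),(-1,1),(1,1)); Bp=(np.array([(480,55),(645,33),(709,274),(520,305)])-[400,0])*k+[240,230]
def res(v):
    T=lambda q:Ro.from_euler('z',v[2],degrees=True).apply(q)+[v[0],v[1],0]
    return np.r_[(proj(S,T(A))-Ap).ravel(),(proj(D,T(B))-Bp).ravel()]
s=least_squares(res,[.465,.2545,20],x_scale=[.01,.01,5]);print(s.x.round(4),s.fun.round(1))
# grasp
p=np.array([.579,-.214,.074]);o=[180,0,136.8]
r.goto(p+[0,0,.08],o); r.move_straight(p,velocity=.08,stop_force=15)
r.move_gripper(.006); t=monitor.sense(); print(t["opening"],t["grip_force"],t["tcp_pos"],t["time_s"])
r.move_straight(p+[0,0,.06],velocity=.06); t=monitor.sense(); print(t["opening"],t["grip_force"],t["wrist_force"],t["tcp_pos"],t["time_s"])
snap("side","pics/lift.png")
i=cv2.imread("pics/lift.png")[60:220,200:400];cv2.imwrite("pics/liftc.png",cv2.resize(i,(600,480)))
E
```

```text
[ 0.4666  0.2538 20.691 ] [-0.6 -0.6 -0.7 -0.6 -0.9 -0.1 -1.   0.2 -1.2  0.1 -0.6 -0.6 -0.2  0.1
 -1.1  0.3]
0.01164252704720139 29.987322986125946 [ 0.57895441 -0.21390966  0.07386493] 7.25
0.01173178398096202 29.987660944461823 [-0.16774483  0.03658586 -3.59816845] [ 0.57870981 -0.21387726  0.13354219] 8.4
```

View pics/liftc.png

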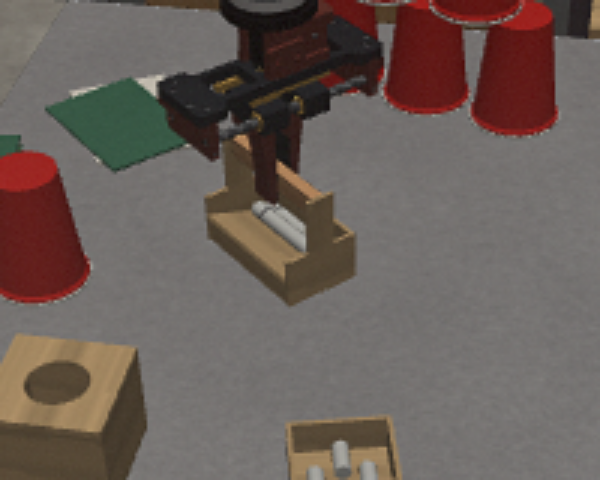

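The tray is held level and lifted, and both rods lie in it at the back.

```bash
cat >> h.py <<'E'
BOX=np.array([.4666,.2538]); BY=20.7
E
python3 - <<'E'
from h import *
e=edge_at(BOX,BY,1)
p=monitor.sense()["tcp_pos"]; r.move_straight([p[0],p[1],.25],velocity=.12)
q0,o0=tool(e+[0,0,.05],BY,0,1); r.move_straight(q0,o0,velocity=.2)
r.move_straight(*tool(e,BY,0,1),velocity=.1); t=monitor.sense(); print(t["time_s"],t["opening"],t["wrist_force"])
r.move_straight(*tool(e,BY,14,1),velocity=.02)
for a in(18,21,24,27): r.move_straight(*tool(e,BY,a,1),velocity=.007)
t=monitor.sense(); print(t["time_s"],t["opening"],t["wrist_force"])
for a in(34,41,49): r.move_straight(*tool(e,BY,a,1),velocity=.012)
r.dwell(.4); t=monitor.sense(); print(t["time_s"],t["opening"],t["wrist_force"])
a=snap("side","pics/p.png"); snap("scene","pics/q.png")
i=cv2.imread("pics/p.png")[160:360,200:400]; j=cv2.imread("pics/q.png")[0:200,260:460]
cv2.imwrite("pics/pour.png",np.hstack([cv2.resize(x,(400,400)) for x in(i,j)]))
E
```

```text
12.75 0.011649527234014707 [-0.4844241  -0.01352881 -3.74277315]
16.125 0.011866100760547975 [ 0.24592929 -0.43471059 -2.98660701]
18.8583 0.012096676568521219 [ 0.09366375  0.13889985 -2.63183163]
```

View pics/pour.png

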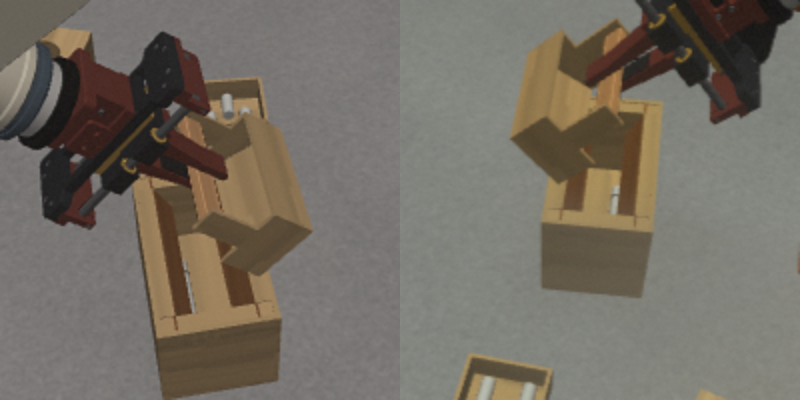

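At least one rod lies in the box, and the wrist force fell by about 1 N, roughly the weight of two rods. Now I'll right the tray, check the slot on the way, and set it down at its old place.

```bash
python3 - <<'E'
from h import *
e=edge_at(BOX,BY,1)
r.move_straight(*tool(e+[0,0,.02],BY,25,1),velocity=.05)
r.move_straight(*tool(e+[0,0,.08],BY,0,1),velocity=.08)
r.move_straight([.579,-.214,.22],[180,0,136.8],velocity=.2)
t=monitor.sense(); print(t["time_s"],t["opening"],t["wrist_force"])
snap("side","pics/p2.png"); snap("scene","pics/q2.png")
i=cv2.imread("pics/p2.png")[225:365,240:380]; j=cv2.imread("pics/q2.png")[30:160,310:440]; k=cv2.imread("pics/q2.png")[180:380,220:420]
cv2.imwrite("pics/chk.png",np.hstack([cv2.resize(x,(266,400),interpolation=2) if 0 else cv2.resize(x,(266,266),interpolation=2) for x in(i,j,k)]))
E
```

```text
23.125 0.01207206730568994 [ 0.11539399  0.45205081 -2.28661853]
```

View pics/chk.png

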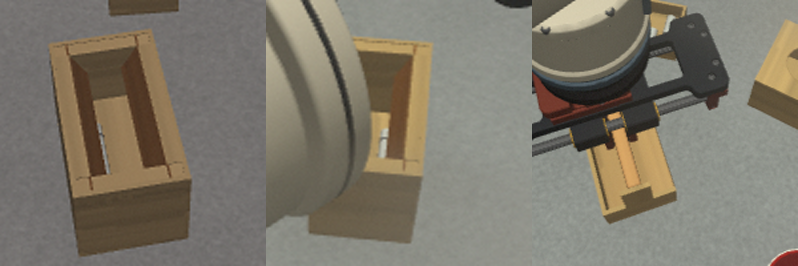

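The tray is empty, the rods are in the box and none lie outside it. Now I'll set it down.

```bash
python3 - <<'E'
from h import *
p=np.array([.579,-.214,0])
r.move_straight(p+[0,0,.09],velocity=.1)
h=r.move_straight(p+[0,0,.070],velocity=.012,stop_force=4)
t=monitor.sense(); print(h,t["tcp_pos"],t["wrist_force"],t["ft_torque"])
r.move_gripper(.045); r.dwell(.3); r.move_gripper(.085)
c=monitor.sense()["tcp_pos"]; r.move_straight(c+[0,0,.1],velocity=.1); r.goto([.45,-.05,.35],[180,0,90]); print(monitor.sense()["time_s"])
snap("side","pics/p3.png"); snap("scene","pics/q3.png")
i=cv2.imread("pics/p3.png")[90:210,230:350]; j=cv2.imread("pics/q3.png")[30:160,310:440]; k=cv2.imread("pics/q3.png")[250:370,235:355]; l=cv2.imread("pics/p3.png")[225:365,240:380]
cv2.imwrite("pics/end.png",cv2.resize(np.vstack([np.hstack([cv2.resize(x,(300,300),interpolation=2) for x in y]) for y in((i,k),(j,l))]),(600,600)))
E
```

```text
True [ 0.57910508 -0.21383386  0.0737645 ] [0.48433489 1.11854019 5.98450199] [ 0.0390798  -0.03839004 -0.0133557 ]
29.8833
```

View pics/end.png

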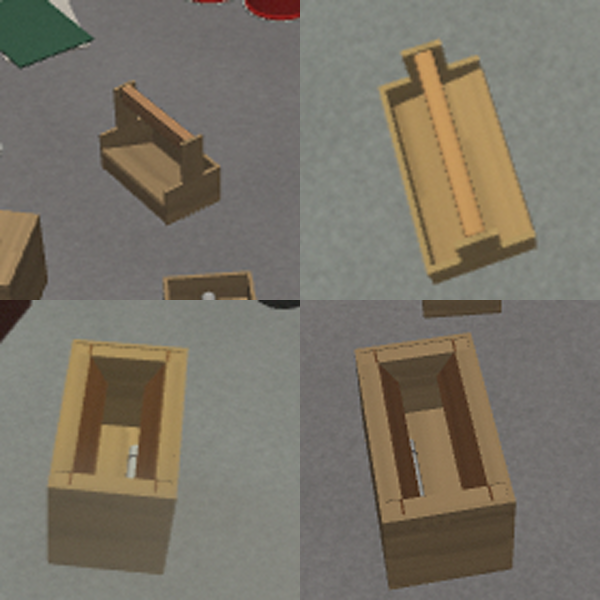

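The tray stands upright and empty. Rods are in the box and there's nothing loose around it.

```bash
python3 -c "
from station import r
print(r.close_job())"
```

```text
the job is handed in; nothing more can be done
None
```

The job is handed in at about 30 s: the rods were tipped through the slot and the empty tray stands upright and released; one rod shows in the box, and the second is inferred from the empty tray, the weight drop and clear surroundings.

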